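# Lower the ratchet magnifier over an opened meter

### The job

Bring the bench magnifier down over the opened meter: press the pawl's thumb pad all the way down so that its nose lifts free of the teeth, then push the raised lens arm down until it lies level on its stop, without slamming it. Leave the pawl free and the arm down. Nothing is to be gripped or lifted: keep off the glass, never force the arm against the engaged pawl, and leave the meter and the loose things around the stand where they lie.

Things in the scene. Friction and masses are not known exactly. Their poses are not given: they have to be found in the camera images.
- stand: Magnifier stand bolted to the bench: dark steel foot 150 x 110 mm, 12 mm thick, with an aluminium fork (two cheeks, 38 mm over all, up to 151 mm high). Origin: on the bench straight below the arm's hinge. Its x axis points level from the hinge along the lens arm as seen from above, z is up; the foot reaches from x = -115 to +35 mm. The pawl's pad stands behind the fork, on the -x side.
- hinge_pin (a point): Centre of the lens arm's hinge pin, 100 mm above the bench, in line with the stand's origin. The pin runs along the stand's y axis.
- swing_arm (a joint): Angle of the lens arm above level, rad: 0 is level, on its stop, at work over the meter; it begins at about 0.8 to 1.0 and can rise to 1.3. With the pawl engaged a tooth lets it move no more than about 0.1 to 0.2 and then blocks it, both ways. With the pawl free it stays where it is left by a stiff hinge: moving it takes about 2 to 4 N at the tab.
- push_tab (a point): Centre of the upper face of the flat black push tab at the free end of the lens arm, 184 mm from the hinge; the tab is 36 mm along the arm, 40 mm across and 6 mm thick, and tilts with the arm. Its z axis is the upper face's normal, its x axis points away from the hinge. Moves on an arc about hinge_pin; with the arm level it is 103 mm above the bench. Between hinge and tab: a bar 14 mm wide, then the black lens ring (90 mm over all, centre 125 mm from the hinge).
- lens_center (a point): Centre of the glass of the magnifier, 72 mm in diameter and 6 mm thick, in the ring of the lens arm. The glass is not to be touched.
- pawl (a joint): Angle of the pawl rocker, rad: 0 engaged (its nose stands down between two teeth on the top of the toothed wheel at the hinge), grows as the pad is pressed down, 0.42 at its end stop. The nose is clear of the teeth from 0.22. No spring: it stays where it is left by friction. Pressing the pad takes about 3 N.
- pawl_pad (a point): Centre of the upper face of the pawl's flat black thumb pad, 40 mm along the stand's x and 36 mm across, 8 mm thick; in the engaged position it lies 98 mm behind the hinge (stand x = -98 mm) and 162 mm above the bench. Pressed fully down it tilts by 0.42 rad and its centre lies about 20 mm lower.
- meter: Opened handheld meter lying loose under the magnifier: black half shell 85 x 150 mm with a green circuit board, 26 mm high in all; origin at the centre of its underside.
- canister: Loose upright aluminium canister, 58 mm in diameter, 88 mm tall, beside the stand; origin at the centre of its underside.
- reel: Loose grey reel lying flat beside the stand, 72 mm in diameter, 22 mm high, with a 32 mm hole; origin at the centre of its underside.
- driver: Loose screwdriver, 160 mm long, lying on the bench with its length along its x axis (handle to -x); origin below its middle.

How it is judged (in metres and radians):
On the way:
1. the pawl is pressed free of the teeth while the arm is still up in its notch (value of joint pawl above 0.26 rad and value of joint swing_arm above 0.72 rad), for 0.2 s.
At the end, for the whole second after the job is handed in: The lens arm lies at rest within 0.06 rad of level, the pawl is still free (more than 0.24 rad), and the meter, canister and reel are within 20 mm (the screwdriver 25 mm) of where they began (value of joint swing_arm below 0.06 rad and velocity of joint swing_arm between -0.05 and 0.05 rad/s and value of joint pawl above 0.24 rad and distance of each of meter, canister, reel from where it was at the start of the episode below 0.02 m and distance of driver from where it was at the start of the episode below 0.025 m); the robot touches nothing.
It fails at once if the arm is forced against the engaged pawl (past a tooth, or with more than 25 N) (value of joint pawl below 0.15 rad and (value of joint swing_arm below 0.68 rad or contact force between the fingers and swing_arm above 25 N)).
It fails at once if the arm is slammed (faster than 2.5 rad/s) (velocity of joint swing_arm below -2.5 rad/s).
It fails at once if the arm is lifted instead of pushed down (above 1.12 rad) (value of joint swing_arm above 1.12 rad).
It fails at once if the glass is touched (contact force between swing_arm_c4 and anything else above 1 N).
It fails at once if the meter or a loose thing is lifted, carried or shoved away (40 mm off, or 20 mm up) (distance of any of meter, canister, reel, driver from where it was at the start of the episode above 0.04 m or height (world z) of any of meter, canister, reel above 0.02 m or height (world z) of driver above 0.035 m).
It also fails if it takes over 51 s, if anything falls off the work surface, if the arm or the gripper's body presses on something with over 40 N, if the wrist force passes 120 N, or if a joint passes its speed limit or range.

### The arm

A 6-joint arm with a two-finger parallel gripper is mounted at the origin on the work surface. World frame = base frame: x ahead of the robot, y to its left, z up, the work surface at z = 0. Lengths are in mm, angles in rad, forces in N, time in s.
With the tool pointing down it reaches from about 375 to 975 mm from the base axis. Payload 3.8 kg.
Tool frame: the origin (TCP) lies on the centre line of the jaws, within the pads' length; the fingertips stand env.nose_length ahead of it and the grasp point (between the pads) lies 5 mm behind it (env.nose_length is the distance from the TCP to the fingertips, in mm); y points along the fingers, z is the direction in which the jaws open and shut, and the axes are right-handed (so a half turn about y gives the same grasp; the last joint's range is limited). The gripper opens to 88 mm and grips with 3 to 60 N. Pads are 18 mm wide; open, the fingers measure 123 mm over their backs; the gripper's body (75 mm by 187 mm) begins 45 mm behind the grasp point.
Start: joints at [1.311, 0.264, 1.604, -0, 1.274, -0.037], TCP at [149.147, 658.311, 252.706] pointing down, gripper open.
Joint ranges: [-2.63, 2.63], [-0.94, 2.18], [0.31, 2.57], [-1.31, 4.45], [0, 2.66], [-2.55, 2.55]. Speed limits (rad/s): [2.57, 2.57, 3.14, 3.14, 3.14, 3.14].

### API

Orientations are given as a unit quaternion [x, y, z, w].
In Python, from cell import get_obs, cams, env gives the robot as it stands.
- The arm moves only by the shell command python3 -m jog 'ROWS' [OPENING]. ROWS is JSON, a list of rows, each a list of 4 numbers: the shift along the tool's x, y, z in m, then the turn about the tool's y in rad. A call has 1 to 12 rows; each row shifts and turns the commanded pose from where the row before left it, along the tool's axes as they then stand; what a row does not reach is not made up. A row lasts 1/10 s, in which the tool goes at most 50 mm and 8.59 degrees, less where a joint would pass 70% of its speed; a pose out of reach is approached as far as the arm can. A call with a gripper value outside its range is refused whole. OPENING is the opening, from -1 (shut) to 1 (fully open), set as the call begins (- or left out, the last holds). The fingers move at their own pace and stop on an object; the grip force is fixed at half the most. Time passes only in rows, so rows that do not move let the fingers close. It gives the time, the measured TCP pose, the force and the opening at its end, in the units of the state.
- get_obs(): the state, without advancing time (a new reading comes with each control period).
- cams.read_camera(name): name is "scene" or "top" or "wrist"; returns the picture (384x512x3 uint8, red, green, blue); there is no depth.
- cams.camera_params(name): a dict with "fx", "fy", "cx", "cy" (pixels), "D" ([k1, k2, p1, p2, k3] as OpenCV has them; the pictures are not rectified), "extrinsics" (4x4, takes a point from camera to world coordinates); the wrist camera has in their place "mount" (4x4, takes a point from camera to tool coordinates, whose origin is the TCP and whose axes are the tool frame's). Camera axes: x right, y up, looking along -z (the intrinsics and any distortion apply to the point x, -y, -z); pixel columns grow to the right and rows downward; lengths in mm; the calibration is good to about 2 mm. A picture is of the moment at which its call begins: read the wrist's pose just before it. camera_params takes no time and is no camera call.
- env.hand_in(): hands the job in, once; it reports no verdict.
The state is a dict: "time": time; "joints": joint angles; "joint_velocities": joint speeds; "tau": joint torques, N m; "tool_pos": TCP position; "ee_rot": TCP orientation; "contact_force": force on the tool from outside, world axes, zero at the start; "wrist_torque": the same for the moment, N m; "width": finger opening in mm.
Only numpy, scipy, OpenCV 4.12 (cv2) and the standard library are available. Lean on these libraries where they do the work, as an engineer would, in place of code of your own. Each camera call takes 0.05 s, during which the arm holds its last target.

## Working session

There is one attempt and no reset: what is moved stays moved. The work goes in short steps, Python scripts to look and compute and a shell command to move; the robot and the scene stay as the last step left them, time stands still between calls to the robot, and variables do not carry over. Pictures are saved under pics/ and viewed, and the job is handed in when it is done.

```bash
ls; mkdir -p pics; python3 - <<'E'
from cell import get_obs,cams,env
import cv2
o=get_obs();print(o, env.nose_length)
for n in ["scene","top","wrist"]:
    im=cams.read_camera(n);cv2.imwrite(f"pics/a_{n}.png",im[:,:,::-1])
    p=cams.camera_params(n);print(n,p)
E
```

```text
pics
{'time': 0.0, 'joints': array([ 1.31110343e+00,  2.64739373e-01,  1.60533419e+00, -7.20460428e-06,
        1.27369847e+00, -3.69284550e-02]), 'joint_velocities': array([ 7.19926607e-04, -7.70215582e-05,  2.84574497e-04, -7.74934825e-04,
        9.95684807e-05, -2.24567513e-04]), 'tau': array([-1.07890657e-03, -5.02099621e+01, -3.56871486e+01,  7.27511756e-02,
        2.93400208e-02, -1.42904846e-04]), 'tool_pos': array([148.97782399, 657.6747191 , 251.41875387]), 'ee_rot': array([ 0.70348722, -0.07870704,  0.07848413, -0.70196237]), 'contact_force': array([ 0.03454691,  0.22807635, -1.04077304]), 'wrist_torque': array([-0.00665176,  0.03188027, -0.04497687]), 'width': 88.40946501699376} 14.0
scene {'fx': 395.523604245135, 'fy': 395.523604245135, 'cx': 261.3498874981857, 'cy': 188.0733372726565, 'D': array([-0.07419548,  0.        ,  0.        ,  0.        ,  0.        ]), 'extrinsics': array([[-3.57265851e-01, -7.48382630e-01,  5.58824258e-01,
         1.00697490e+03],
       [ 9.33949205e-01, -2.92653506e-01,  2.05165318e-01,
         1.27245198e+02],
       [ 9.99971838e-03,  
[... 525 characters left out ...]
.33498325e-02,  1.78801793e-01,  9.83794542e-01,
         1.01845037e+03],
       [ 0.00000000e+00,  0.00000000e+00,  0.00000000e+00,
         1.00000000e+00]])}
wrist {'fx': 292.6800641437056, 'fy': 292.6800641437056, 'cx': 255.60383268704493, 'cy': 189.42819880525857, 'D': array([-0.05217359,  0.        ,  0.        ,  0.        ,  0.        ]), 'mount': array([[-5.34009815e-04, -9.53001619e-01, -3.02964731e-01,
        -7.89088086e+01],
       [-2.27664787e-04,  3.02964882e-01, -9.53001694e-01,
        -1.32420026e+02],
       [ 9.99999832e-01, -4.39937857e-04, -3.78751132e-04,
         1.79132665e-01],
       [ 0.00000000e+00,  0.00000000e+00,  0.00000000e+00,
         1.00000000e+00]])}
```

View pics/a_scene.png

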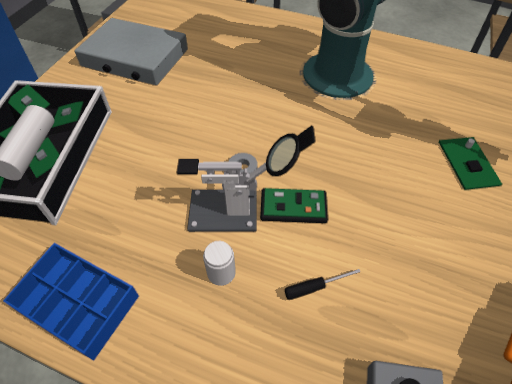

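View pics/a_top.png

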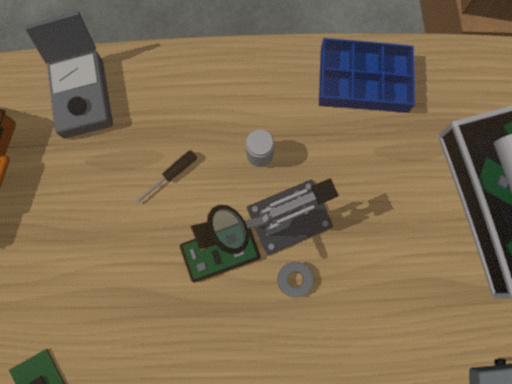

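View pics/a_wrist.png

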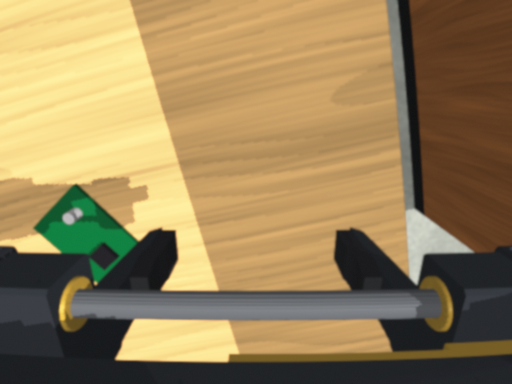

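The scene view shows the pad at about (188,166), the tab at (307,137) and the foot around (222,210). In the top view the pad is at (326,191) and the tab at (203,235). I'll enlarge both views next.

```bash
python3 - <<'E'
import cv2
s=cv2.imread("pics/a_scene.png")[110:250,165:345];t=cv2.imread("pics/a_top.png")[165:305,170:350]
cv2.imwrite("pics/b_s.png",cv2.resize(s,None,fx=4.4,fy=4.2,interpolation=cv2.INTER_CUBIC))
cv2.imwrite("pics/b_t.png",cv2.resize(t,None,fx=4.4,fy=4.2,interpolation=cv2.INTER_CUBIC))
E
```

```text
(no output)
```

View pics/b_s.png

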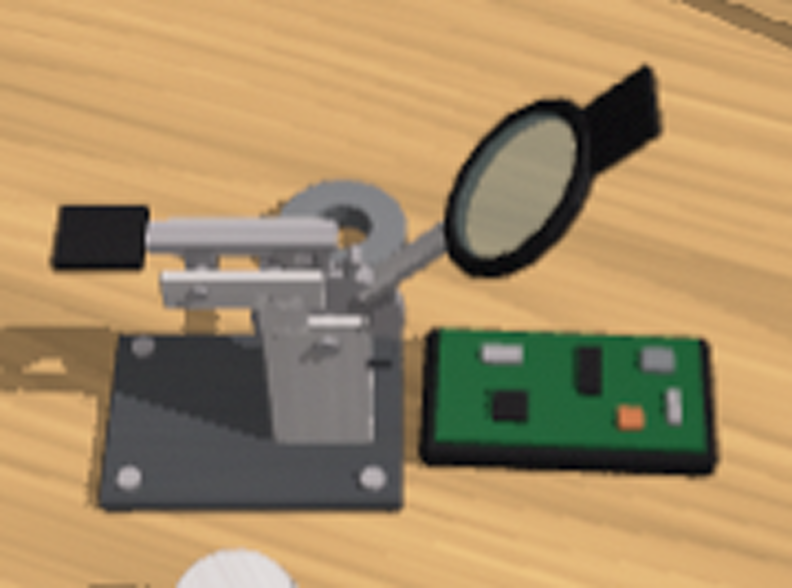

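View pics/b_t.png

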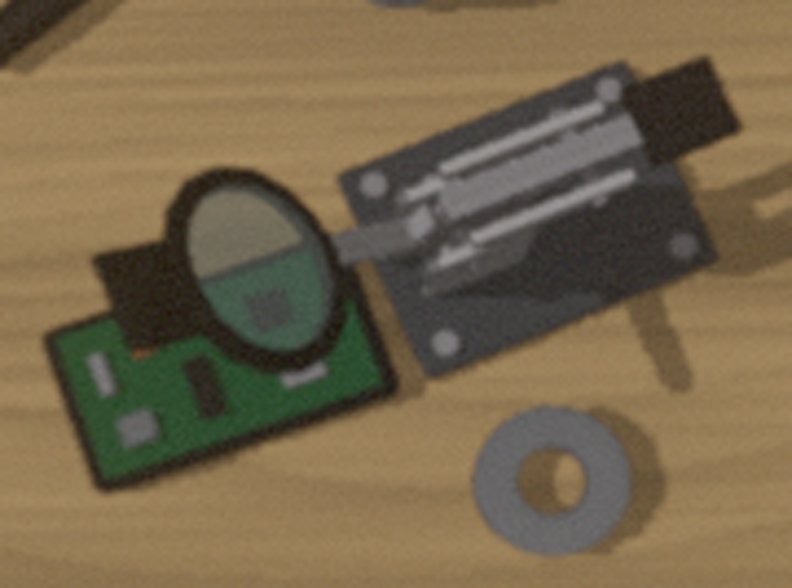

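The enlarged views give clear corners for the pad, tab and foot. I'll triangulate them.

```bash
cat > h.py <<'E'
import numpy as np,cv2
from cell import get_obs,cams,env
def ray(n,uv,p=None,E=None):
    p=p or cams.camera_params(n);E=p["extrinsics"] if E is None else E
    K=np.array([[p["fx"],0,p["cx"]],[0,p["fy"],p["cy"]],[0,0,1]])
    q=cv2.undistortPoints(np.array([[uv]],float),K,p["D"])[0,0]
    d=E[:3,:3]@np.array([q[0],-q[1],-1]);return E[:3,3],d/np.linalg.norm(d)
def tri(r1,r2):
    (a,d),(b,e)=r1,r2
    s=np.linalg.lstsq(np.c_[d,-e],b-a,rcond=None)[0]
    P,Q=a+s[0]*d,b+s[1]*e;return (P+Q)/2,np.linalg.norm(P-Q)
def plane(r,z): a,d=r;return a+d*(z-a[2])/d[2]
S=lambda u,v:ray("scene",(165-.39+u/4.4,110-.38+v/4.2))
T=lambda u,v:ray("top",(170-.39+u/4.4,165-.38+v/4.2))
E
python3 - <<'E'
from h import *
np.set_printoptions(precision=1,suppress=True)
for n,s,t in [("pad bl",(60,205),(742,127)),("pad br",(150,206),(678,165)),("tab far +",(650,66),(130,350)),("tab far -",(660,132),(95,258)),
  ]: print(n,*tri(S(*s),T(*t)))
f=[plane(T(*c),12) for c in [(628,62),(340,175),(432,378),(718,260)]]
print("foot",*f); 
fs=[plane(S(*c),12) for c in [(403,505),(100,508),(120,335),(403,336)]]; print("foot scene",*fs)
c=np.mean(f,0);print(c)
x=f[1]-f[0]+f[2]-f[3];x/=np.linalg.norm(x);print("x axis",x,np.arctan2(x[1],x[0]),"hinge",c+40*x,"pad",c-58*x)
for z in(154,162):print([plane(T(*q),z) for q in [(708,57),(742,127),(678,165),(622,95)]],np.mean([plane(T(*q),z) for q in [(708,57),(742,127),(678,165),(622,95)]],0))
E
```

```text
pad bl [ 591.  -199.3  160.9] 0.5299324503925886
pad br [ 574.5 -168.8  156.1] 8.941783522973255
tab far + [496.7  35.9 249. ] 1.9391101767254135
tab far - [531.4  49.3 247.7] 0.15698933328261297
foot [ 653.6 -171.6   12. ] [601.  -33.9  12. ] [500.3 -73.7  12. ] [ 553.5 -208.8   12. ]
foot scene [604.  -30.9  12. ] [ 659.5 -167.8   12. ] [ 557.6 -208.5   12. ] [504.1 -69.9  12. ]
[ 577.1 -122.    12. ]
x axis [-0.4  0.9  0. ] 1.9409922861068272 hinge [562.6 -84.7  12. ] pad [ 598.1 -176.1   12. ]
[array([ 622.9, -188.1,  154. ]), array([ 592.2, -200.2,  154. ]), array([ 576.6, -173.3,  154. ]), array([ 607.4, -152.1,  154. ])] [ 599.8 -178.5  154. ]
[array([ 621.1, -186.9,  162. ]), array([ 590.6, -198.9,  162. ]), array([ 575.2, -172.2,  162. ]), array([ 605.8, -151.3,  162. ])] [ 598.2 -177.3  162. ]
```

```bash
cat >> h.py <<'E'
from scipy.spatial.transform import Rotation as Rn
np.set_printoptions(precision=1,suppress=True)
HX=np.array([564.,-83.5]);A=1.947
def st(target=None):
    o=get_obs();R=Rn.from_quat(o["ee_rot"]).as_matrix();p=o["tool_pos"]
    ux=np.array([np.cos(A),np.sin(A)]);uy=np.array([-ux[1],ux[0]]);d=p[:2]-HX
    yaw=np.arctan2(R[1,0],R[0,0])
    print("t%.2f"%o["time"],"tcp",p,"stand xy",d@ux,d@uy,"tip z %.1f"%(p[2]-14),"F",o["contact_force"],"w%.0f"%o["width"],"J",np.round(o["joints"],2))
    print("tool axes\n",np.round(R,3),"turn to align x with stand x %.3f"%((-(A-yaw)+np.pi)%(2*np.pi)-np.pi), "(about tool y)")
    if target is not None: # stand x,y, tcp z
        w=np.r_[HX+target[0]*ux+target[1]*uy,target[2]]; print("world tgt",w,"tool shift mm",R.T@(w-p))
E
python3 -c "
from h import *
st((-98,0,330))"
```

```text
t0.15 tcp [149.  657.8 251.6] stand xy 841.9160682091401 113.61094628513081 tip z 237.6 F [-0.1 -0.3  0.3] w88 J [ 1.3  0.3  1.6 -0.   1.3 -0. ]
tool axes
 [[ 1.  -0.   0.2]
 [-0.2 -0.   1. ]
 [-0.  -1.  -0. ]] turn to align x with stand x -2.170 (about tool y)
world tgt [ 600.  -174.6  330. ] tool shift mm [ 623.8  -77.1 -712.4]
```

```bash
python3 -m jog '[[0,-0.02,0,0.14],[0,-0.02,0,0.14],[0,-0.02,0,0.14],[0,-0.02,0,0.14],[0,-0.01,0,0.14],[0,0,0,0.14],[0,0,0,0.13],[0,0,0,0],[0,0,0,0]]' -1; python3 -c "
from h import *
st((-98,0,330))"
```

```text
time: 1.05
tool_pos: [149.1, 658.1, 342.2]
ee_rot: [0.586, -0.396, 0.396, -0.585]
contact_force: [-0.5, -0.0, -0.5]
width: 18.3
t1.05 tcp [149.1 658.1 342.2] stand xy 842.1803566220763 113.42413340869774 tip z 328.2 F [-0.5 -0.  -0.5] w18 J [ 1.3  0.2  1.5 -0.   1.4  0.9]
tool axes
 [[ 0.4 -0.   0.9]
 [-0.9 -0.   0.4]
 [ 0.  -1.  -0. ]] turn to align x with stand x -3.137 (about tool y)
world tgt [ 600.  -174.6  330. ] tool shift mm [940.7  12.8 108.8]
```

```bash
python3 -m jog '[[0.04,0,0.005,0],[0.04,0,0.005,0],[0.04,0,0.005,0],[0.04,0,0.005,0],[0.04,0,0.005,0],[0.04,0,0.005,0],[0.04,0,0.005,0],[0.04,0,0.005,0],[0.04,0,0.005,0],[0.04,0,0.005,0],[0.04,0,0.005,0],[0.04,0,0.005,0]]'; python3 -c "
from h import *
st((-98,0,330))"
```

```text
time: 2.25
tool_pos: [382.4, 232.8, 342.7]
ee_rot: [-0.586, 0.396, -0.396, 0.586]
contact_force: [0.7, 0.1, 0.1]
width: 0.7
t2.25 tcp [382.4 232.8 342.7] stand xy 360.8832167733001 52.692915644342094 tip z 328.7 F [0.7 0.1 0.1] w1 J [ 0.5 -0.2  1.9 -0.   1.4  0.1]
tool axes
 [[ 0.4  0.   0.9]
 [-0.9  0.   0.4]
 [-0.  -1.   0. ]] turn to align x with stand x -3.137 (about tool y)
world tgt [ 600.  -174.6  330. ] tool shift mm [459.1  12.7  50.5]
```

```bash
python3 -m jog '[[0.04,0,0.004,0],[0.04,0,0.004,0],[0.04,0,0.004,0],[0.04,0,0.004,0],[0.04,0,0.004,0],[0.04,0,0.004,0],[0.04,0,0.004,0],[0.03,0,0.004,0],[0.03,0,0.004,0],[0,0,0,0],[0,0,0,0]]'; python3 -c "
from h import *
st((-98,0,330))
im=cams.read_camera('wrist');cv2.imwrite('pics/c_w.png',im[:,:,::-1])"
```

```text
time: 3.35
tool_pos: [540.8, -68.6, 342.2]
ee_rot: [0.585, -0.398, 0.397, -0.585]
contact_force: [0.5, -0.3, 0.5]
width: 0.3
t3.35 tcp [540.8 -68.6 342.2] stand xy 22.381508074059205 16.112243933401466 tip z 328.2 F [ 0.5 -0.3  0.5] w0 J [-0.2 -0.   1.8  0.   1.4 -0.6]
tool axes
 [[ 0.4 -0.   0.9]
 [-0.9  0.   0.4]
 [-0.  -1.  -0. ]] turn to align x with stand x -3.140 (about tool y)
world tgt [ 600.  -174.6  330. ] tool shift mm [120.4  12.   15.9]
```

View pics/c_w.png

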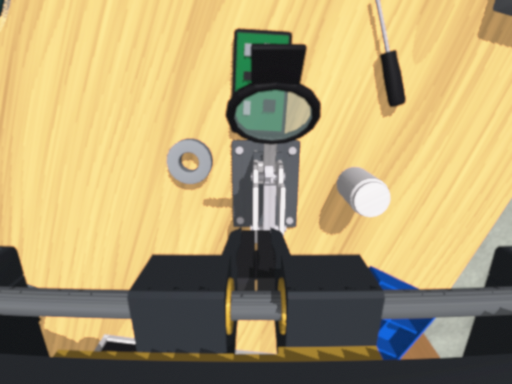

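The wrist view shows the stand aligned with the tool: bar at column 268, tab at (277,65), and the stand's centre line slightly right of the fingers. Next I move over the pad, about 5 mm outboard of its centre.

```bash
python3 -m jog '[[0.04,0,0.005,0],[0.04,0.0,0.005,0],[0.03,0.0,0.006,0],[0.015,0.0,0,0],[0,0.04,0,0],[0,0.04,0,0],[0,0.04,0,0],[0,0.01,0,0],[0,0,0,0],[0,0,0,0]]'; python3 -c "
from h import *
st((-104,0,176))
for n in ['scene','wrist','top']:
  im=cams.read_camera(n);
  if n=='scene': im=cv2.resize(im[100:250,120:320],None,fx=4,fy=4)
  cv2.imwrite(f'pics/d_{n}.png',im[:,:,::-1])"
```

```text
time: 4.4
tool_pos: [603.0, -178.3, 215.0]
ee_rot: [-0.585, 0.396, -0.398, 0.586]
contact_force: [0.2, 0.6, 0.5]
width: 0.3
t4.40 tcp [ 603.  -178.3  215. ] stand xy -102.5220146236879 -1.4311308441982291 tip z 201.0 F [0.2 0.6 0.5] w0 J [-0.3  0.2  1.8  0.   1.2 -0.7]
tool axes
 [[ 0.4  0.   0.9]
 [-0.9 -0.   0.4]
 [ 0.  -1.   0. ]] turn to align x with stand x -3.139 (about tool y)
world tgt [ 602.2 -180.2  176. ] tool shift mm [ 1.4 39.  -1.5]
```

View pics/d_scene.png

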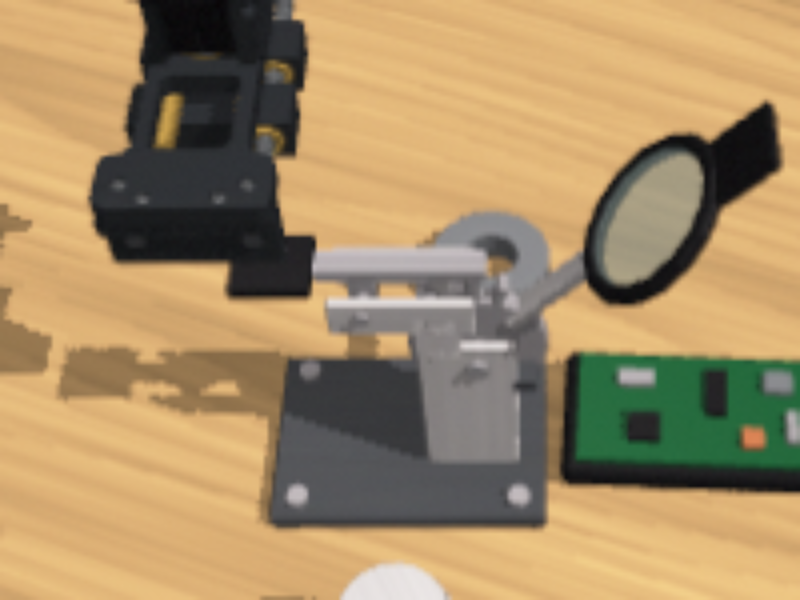

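View pics/d_wrist.png

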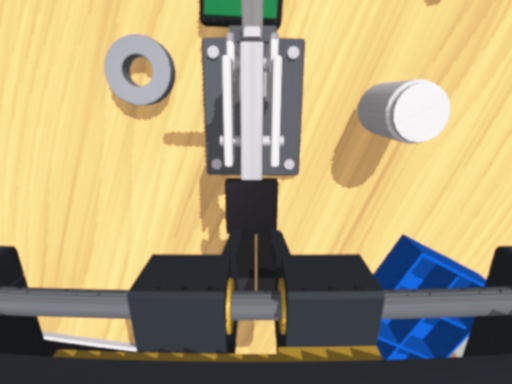

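Pad centred at column 251 against the fingers' 257, so I shift about 3 mm in −z. Then I press down in steps, watching the force.

```bash
python3 -m jog '[[0.001,0.01,-0.003,0],[0,0.01,0,0],[0,0.01,0,0],[0,0.004,0,0],[0,0.004,0,0],[0,0.004,0,0],[0,0.004,0,0],[0,0.003,0,0],[0,0,0,0]]'; python3 -c "
from h import *
st((-104,0,156))
im=cams.read_camera('scene')
im=cv2.resize(im[100:250,120:320],None,fx=4,fy=4)
cv2.imwrite(f'pics/e_s.png',im[:,:,::-1])"
```

```text
time: 5.45
tool_pos: [600.6, -181.9, 164.3]
ee_rot: [0.585, -0.396, 0.398, -0.585]
contact_force: [1.7, -4.6, 2.9]
width: 0.6
t5.45 tcp [ 600.6 -181.9  164.3] stand xy -105.00561754969151 2.0890805861039112 tip z 150.3 F [ 1.7 -4.6  2.9] w1 J [-0.3  0.2  1.8 -0.   1.1 -0.7]
tool axes
 [[ 0.4  0.   0.9]
 [-0.9 -0.   0.4]
 [ 0.  -1.   0. ]] turn to align x with stand x -3.140 (about tool y)
world tgt [ 602.2 -180.2  156. ] tool shift mm [-1.   8.3  2.1]
```

View pics/e_s.png

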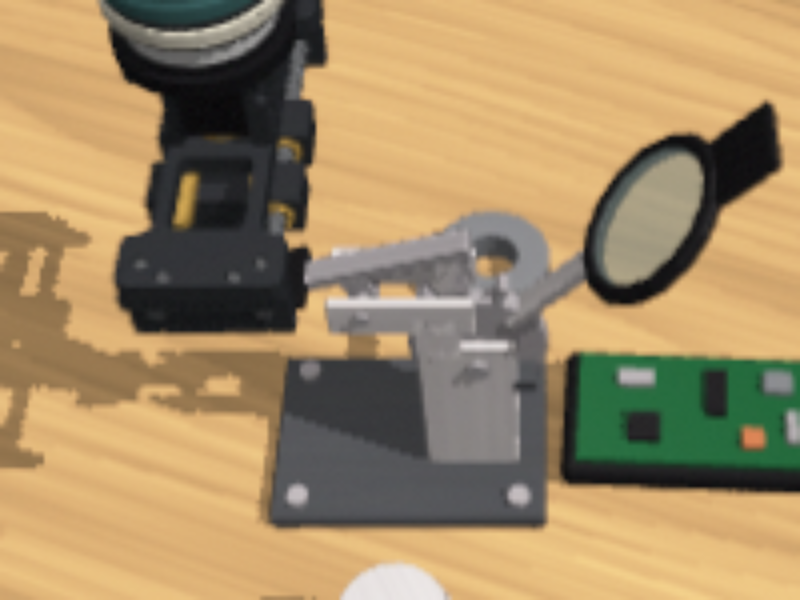

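The pawl rocker is tilting: its bar now slopes from (305,275) up to (470,235), with small contact force. I'll keep going down to the stop.

```bash
python3 -m jog '[[0,0.003,0,0],[0,0.003,0,0],[0,0.002,0,0],[0,0,0,0]]'; python3 -m jog '[[0,0.002,0,0],[0,0,0,0]]'
```

```text
time: 5.9
tool_pos: [601.1, -182.2, 158.4]
ee_rot: [0.585, -0.395, 0.399, -0.585]
contact_force: [-3.1, -6.3, 10.3]
width: 0.1
time: 6.1
tool_pos: [601.2, -182.2, 158.0]
ee_rot: [0.585, -0.395, 0.399, -0.585]
contact_force: [-4.6, -5.8, 18.3]
width: 0.5
```

```bash
python3 -m jog '[[0,0.002,0,0],[0,0,0,0]]';python3 -m jog '[[0,0.002,0,0],[0,0,0,0],[0,0,0,0]]';  python3 -c "
from h import *
im=cams.read_camera('scene')
im=cv2.resize(im[100:250,120:320],None,fx=4,fy=4)
cv2.imwrite(f'pics/f_s.png',im[:,:,::-1])"
```

```text
time: 6.3
tool_pos: [601.4, -182.3, 157.6]
ee_rot: [-0.585, 0.395, -0.399, 0.585]
contact_force: [-7.9, -3.5, 23.8]
width: 0.6
time: 6.6
tool_pos: [601.6, -182.3, 157.1]
ee_rot: [-0.585, 0.395, -0.399, 0.585]
contact_force: [-10.3, -2.3, 30.9]
width: 0.3
```

View pics/f_s.png

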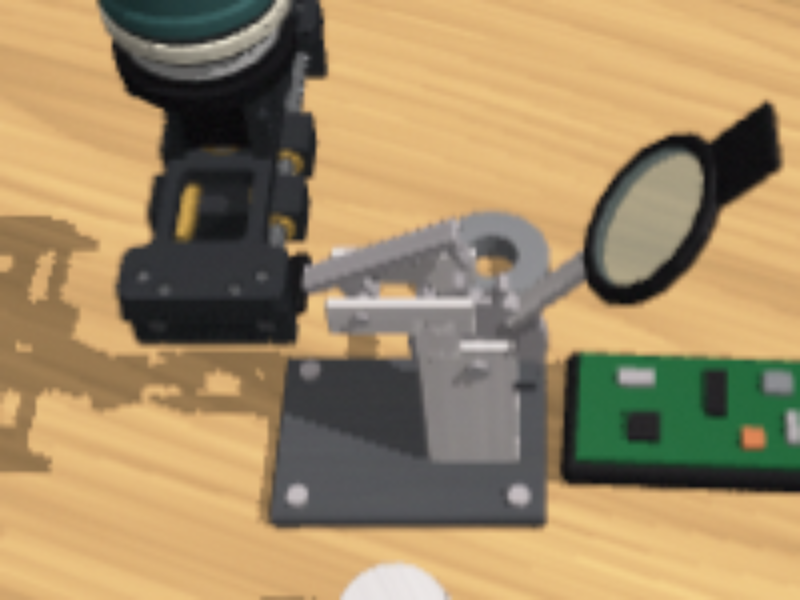

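The force climbed to about 31 N with hardly any travel and the nose is clearly raised, so the pawl is at its end stop. I'll retreat and check.

```bash
python3 -m jog '[[0,-0.01,0,0],[0,-0.02,0,0],[0,-0.04,0,0],[0,-0.04,0,0],[0,-0.04,0,0],[0,-0.02,0,0],[0,0,0,0],[0,0,0,0]]';  python3 -c "
from h import *
im=cams.read_camera('scene')
im=cv2.resize(im[100:250,120:320],None,fx=4,fy=4)
cv2.imwrite(f'pics/g_s.png',im[:,:,::-1])
st((121,0,310))"
```

```text
time: 7.45
tool_pos: [599.3, -179.9, 318.5]
ee_rot: [-0.585, 0.398, -0.396, 0.585]
contact_force: [-0.5, 0.1, -0.7]
width: 0.2
t7.50 tcp [ 598.7 -179.8  317.2] stand xy -102.34089944340667 3.0760063311685784 tip z 303.2 F [-0.5  0.7  0.1] w0 J [-0.3  0.1  1.6  0.   1.4 -0.7]
tool axes
 [[ 0.4 -0.   0.9]
 [-0.9  0.   0.4]
 [-0.  -1.  -0. ]] turn to align x with stand x -3.139 (about tool y)
world tgt [519.5  29.  310. ] tool shift mm [-223.3    7.8    3.6]
```

View pics/g_s.png

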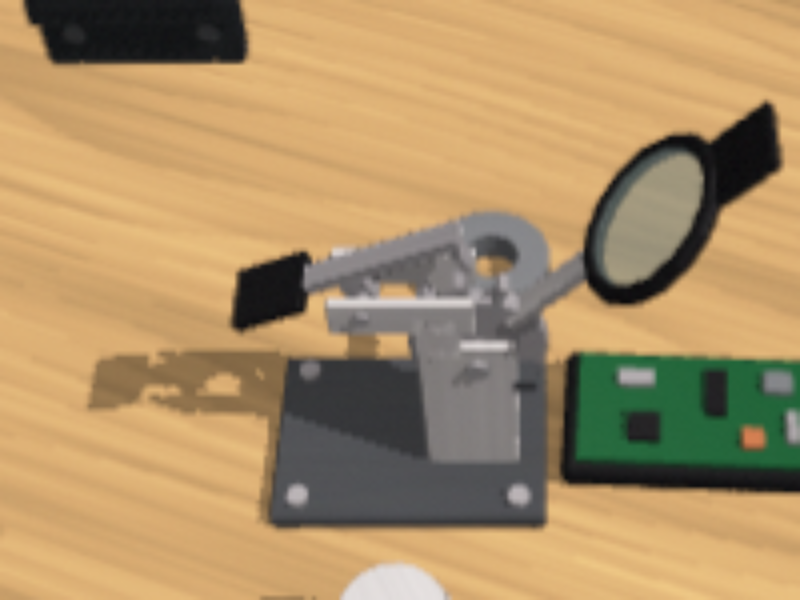

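The pawl stays down: pad now tilted around (272,290), nose clear, lens arm unmoved. Moving over the tab.

```bash
python3 -m jog '[[-0.03,0,0,0],[-0.04,0,0,0],[-0.04,0,0,0],[-0.04,0,0.002,0],[-0.04,0,0,0],[-0.03,0,0,0],[-0.003,0.02,0,0],[0,0,0,0],[0,0,0,0]]';  python3 -c "
from h import *
for n in ['scene','wrist']:
  im=cams.read_camera(n)
  if n=='scene': im=cv2.resize(im[60:210,165:365],None,fx=4,fy=4)
  cv2.imwrite(f'pics/h_{n}.png',im[:,:,::-1])
st((121,1,260))"
```

```text
time: 8.4
tool_pos: [517.9, 27.3, 297.3]
ee_rot: [0.586, -0.398, 0.396, -0.584]
contact_force: [0.1, -0.2, 0.0]
width: 0.8
t8.50 tcp [519.2  26.8 299.2] stand xy 119.06088839396615 1.1564355776899404 tip z 285.2 F [ 0.2 -0.7  0.6] w0 J [ 0.  -0.1  1.9 -0.   1.3 -0.4]
tool axes
 [[ 0.4 -0.   0.9]
 [-0.9 -0.   0.4]
 [-0.  -1.  -0. ]] turn to align x with stand x -3.141 (about tool y)
world tgt [518.6  28.7 260. ] tool shift mm [-1.9 39.2  0.2]
```

View pics/h_scene.png

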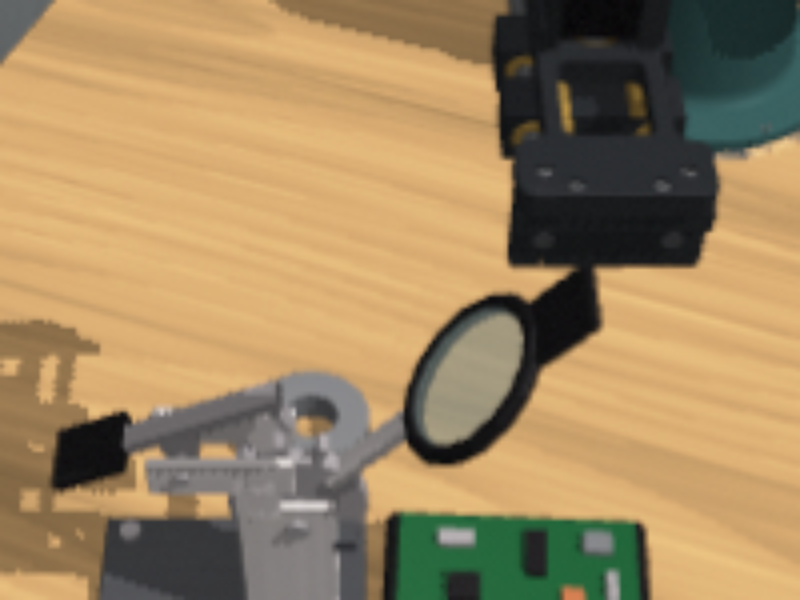

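View pics/h_wrist.png

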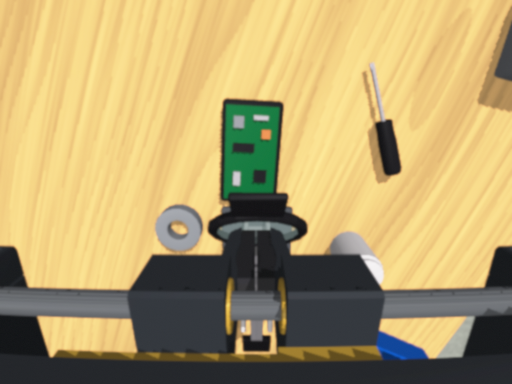

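Tab's far edge is at row 194, columns 232–288, centred on the fingers at 258. I'll cross-check its position with the wrist ray and a fresh scene view.

```bash
python3 -c "
from h import *
o=get_obs();p=cams.camera_params('wrist');M=np.eye(4);M[:3,:3]=Rn.from_quat(o['ee_rot']).as_matrix();M[:3,3]=o['tool_pos'];E=M@p['mount']
ux=np.array([np.cos(A),np.sin(A)]);uy=np.array([-ux[1],ux[0]])
for w,s in [((231,195),(600,325)),((288,194),(588,267))]:
  r=ray('wrist',w,p,E);P=plane(r,248);print('plane',(P[:2]-HX)@ux,(P[:2]-HX)@uy)
for w,s in [((288,194),(600,325)),((231,195),(588,267))]:
  P,e=tri(ray('wrist',w,p,E),ray('scene',(165-.39+s[0]/4,60-.38+s[1]/4)));print(P,e,(P[:2]-HX)@ux,(P[:2]-HX)@uy)
"
```

```text
plane 135.75430590826642 17.68210232290332
plane 136.51484224943258 -20.054416641936967
[532.3  50.2 248.8] 1.5785628933965723 136.03564990316508 -19.635618845104645
[497.7  34.8 246.2] 1.5655877770124 134.4289398872603 18.234465190247803
```

Far edge at stand x≈135.5, z≈248, so the arm angle is about 0.82 rad, consistent with the first measurement. I'll make contact near the outer end of the tab and follow the arc slowly.

```bash
python3 -m jog '[[-0.003,0.015,0,0],[0,0.015,0,0],[0,0.007,0,0],[-0.003,0.005,0,0],[-0.005,0.005,0,0],[-0.005,0.005,0,0],[-0.004,0.005,0,0],[0,0,0,0]]';  python3 -c "
from h import *
im=cams.read_camera('scene')
im=cv2.resize(im[60:210,165:365],None,fx=4,fy=4)
cv2.imwrite(f'pics/i_s.png',im[:,:,::-1])
st((150,1,226.6))"
```

```text
time: 9.3
tool_pos: [511.3, 46.6, 242.0]
ee_rot: [0.585, -0.397, 0.397, -0.585]
contact_force: [-0.5, 0.3, 0.6]
width: 0.5
t9.35 tcp [511.5  46.6 242.4] stand xy 140.2735490339317 1.0393224050641052 tip z 228.4 F [-0.3  0.6  0.9] w1 J [ 0.  -0.   2.   0.   1.2 -0.3]
tool axes
 [[ 0.4 -0.   0.9]
 [-0.9  0.   0.4]
 [-0.  -1.  -0. ]] turn to align x with stand x -3.139 (about tool y)
world tgt [508.   55.6 226.6] tool shift mm [-9.7 15.8  0.1]
```

View pics/i_s.png

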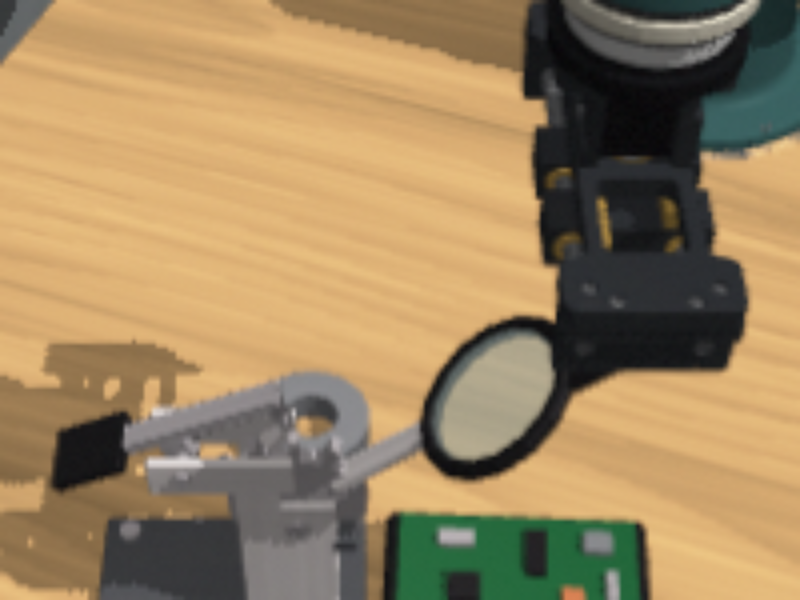

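The arm is moving: ring centre went from (470,380) to (495,395). Contact force is only a few newtons. Continuing along the arc.

```bash
python3 -m jog '[[-0.005,0.008,0,0],[-0.005,0.008,0,0],[-0.005,0.008,0,0],[-0.005,0.008,0,0],[-0.004,0.009,0,0],[-0.004,0.009,0,0],[-0.003,0.009,0,0],[-0.003,0.009,0,0],[0,0,0,0]]';  python3 -c "
from h import *
im=cams.read_camera('scene')
im=cv2.resize(im[60:210,165:365],None,fx=4,fy=4)
cv2.imwrite(f'pics/j_s.png',im[:,:,::-1])
st((181.5,1,155.7))"
```

```text
time: 10.25
tool_pos: [497.8, 77.6, 172.7]
ee_rot: [0.586, -0.398, 0.396, -0.584]
contact_force: [-0.4, 0.6, -0.3]
width: 0.3
t10.30 tcp [498.2  77.4 173.3] stand xy 173.84317978594308 2.123747311362628 tip z 159.3 F [-0.1  0.1 -0.5] w0 J [ 0.1  0.   2.  -0.   1.1 -0.3]
tool axes
 [[ 0.4 -0.   0.9]
 [-0.9 -0.   0.4]
 [-0.  -1.  -0. ]] turn to align x with stand x -3.139 (about tool y)
world tgt [496.4  84.9 155.7] tool shift mm [-7.6 17.6  1.2]
```

View pics/j_s.png

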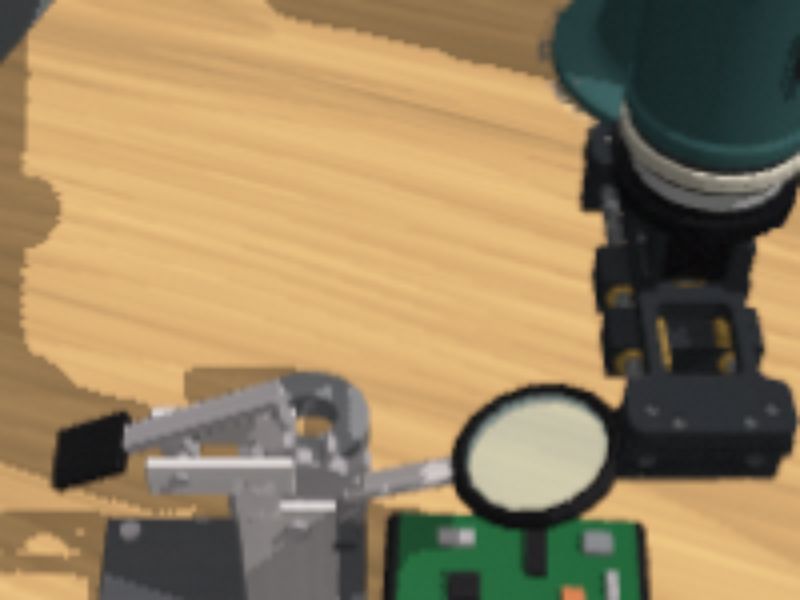

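Lens now about 0.3 rad and following the fingers. Doing the last part.

```bash
python3 -m jog '[[-0.003,0.009,0,0],[-0.003,0.009,0,0],[-0.002,0.009,0,0],[-0.002,0.009,0,0],[-0.002,0.008,0,0],[-0.001,0.006,0,0],[0,0.003,0,0],[0,0.002,0,0],[0,0.001,0,0],[0,0,0,0],[0,0,0,0]]';  python3 -c "
from h import *
st((186,1,117))"
```

```text
time: 11.4
tool_pos: [494.5, 89.5, 118.7]
ee_rot: [0.585, -0.397, 0.397, -0.585]
contact_force: [0.6, -0.1, 0.2]
width: 0.4
t11.40 tcp [494.5  89.5 118.7] stand xy 186.46323080412913 1.1187922034030606 tip z 104.7 F [ 0.6 -0.1  0.2] w0 J [ 0.1  0.1  2.1 -0.   1.  -0.2]
tool axes
 [[ 0.4  0.   0.9]
 [-0.9 -0.   0.4]
 [ 0.  -1.   0. ]] turn to align x with stand x -3.140 (about tool y)
world tgt [494.7  89.1 117. ] tool shift mm [0.5 1.7 0.1]
```

```bash
python3 -m jog '[[0,0.002,0,0],[0,0.001,0,0],[0,0,0,0]]'; python3 -m jog '[[0,0.002,0,0],[0,0,0,0]]';python3 -m jog '[[0,0.002,0,0],[0,0,0,0]]'
```

```text
time: 11.7
tool_pos: [494.8, 89.6, 117.1]
ee_rot: [-0.585, 0.397, -0.397, 0.585]
contact_force: [-4.2, 0.4, 9.0]
width: 0.4
time: 11.9
tool_pos: [494.9, 89.6, 116.8]
ee_rot: [-0.585, 0.397, -0.397, 0.585]
contact_force: [-8.4, -1.9, 19.9]
width: 0.1
time: 12.1
tool_pos: [495.1, 89.7, 116.5]
ee_rot: [-0.585, 0.397, -0.397, 0.585]
contact_force: [-13.8, -1.5, 31.2]
width: 0.5
```

The arm is firmly on its stop: tip z about 102.5, and the force rises with no travel. Retreating straight up.

```bash
python3 -m jog '[[0,-0.005,0,0],[0,-0.01,0,0],[0,-0.03,0,0],[0,-0.04,0,0],[0,-0.04,0,0],[0,-0.04,0,0],[-0.04,-0.04,0,0],[-0.04,0,0,0],[-0.04,0,0,0],[-0.04,0,0,0],[0,0,0,0],[0,0,0,0]]';  python3 -c "
from h import *
for n in ['scene','top']:
  im=cams.read_camera(n);cv2.imwrite(f'pics/k_{n}.png',im[:,:,::-1])
  im=im[110:250,165:345] if n=='scene' else im[165:305,170:350]
  cv2.imwrite(f'pics/k_{n}c.png',cv2.resize(im,None,fx=4.4,fy=4.2,interpolation=cv2.INTER_CUBIC)[:,:,::-1])
st()"
```

```text
time: 13.3
tool_pos: [436.7, 234.5, 311.9]
ee_rot: [0.586, -0.396, 0.397, -0.585]
contact_force: [-0.5, -0.6, -0.5]
width: 0.1
t13.40 tcp [437.3 233.3 311.9] stand xy 341.20402198867527 1.4682225688857073 tip z 297.9 F [ 1.  -0.4  0.4] w1 J [ 0.4 -0.1  1.9 -0.   1.4  0.1]
tool axes
 [[ 0.4 -0.   0.9]
 [-0.9 -0.   0.4]
 [ 0.  -1.  -0. ]] turn to align x with stand x -3.140 (about tool y)
```

View pics/k_scenec.png

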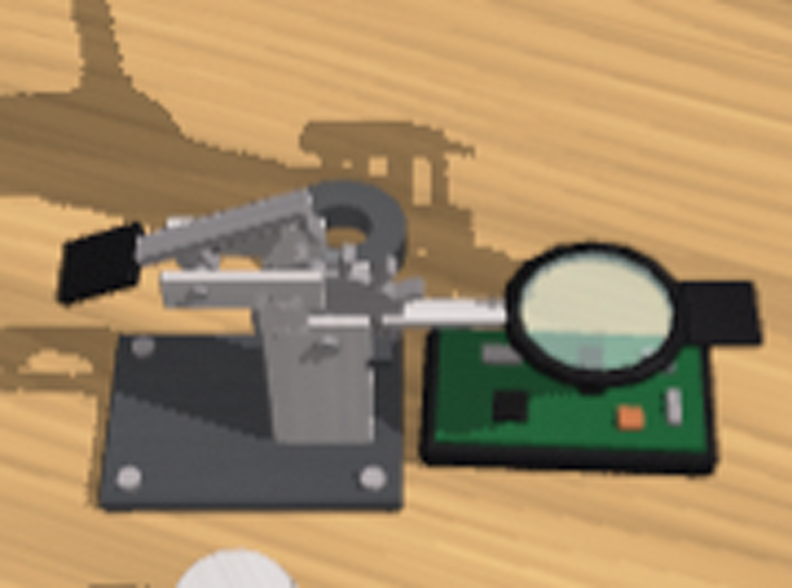

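View pics/k_topc.png

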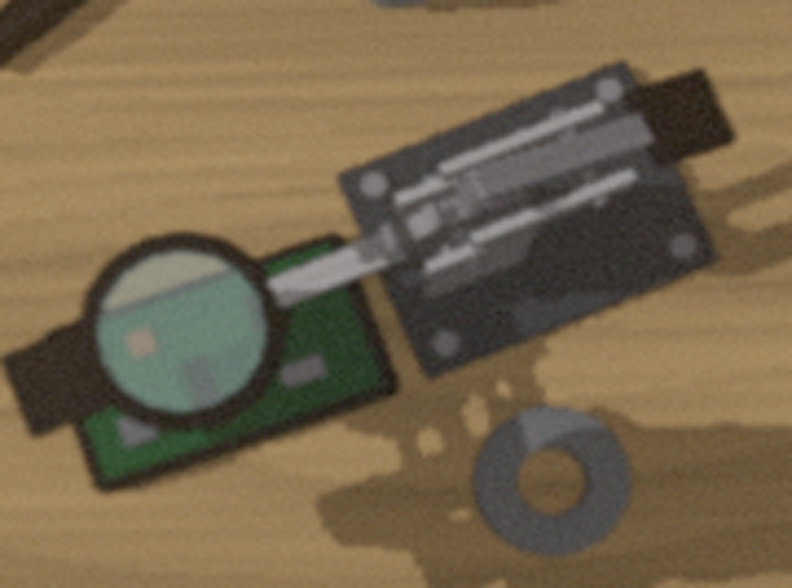

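View pics/k_scene.png

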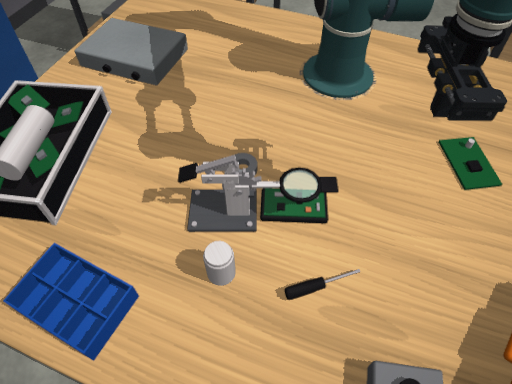

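The arm is level, the pawl is still tilted free, and everything else is in the same pixels as before. One quick check of the tab's height, then I hand in.

```bash
python3 -c "
from h import *
print(tri(S(753,283),T(38,435)),tri(S(762,338),T(5,360)))
P,e=tri(S(60,242),T(737,140));print('pad far',P,e)
print(env.hand_in())"
```

```text
(array([473. ,  95.6,  99.1]), np.float64(1.991446713041608)) (array([506.4, 108.6, 101.7]), np.float64(1.0767976222272455))
pad far [ 591.2 -202.8  132.4] 3.034672956373794
the job is handed in; nothing more can be done
None
```

The lens arm is down on its stop with the pawl still free. I handed the job in at about 13.4 s of the 51 s, and no verdict was reported.

**What I did:** I found the stand, pad and tab from the scene and top cameras and cross-checked the tab with the wrist camera. With the fingers shut, I pressed the pawl pad to its end stop while the lens arm was still at about 0.82 rad. The force there rose to about 31 N with almost no further travel. I then pushed the tab down along its arc near its outer end, at no more than about 1 rad/s by the commanded steps, until it met its stop, again at about 31 N. Finally I moved the gripper clear.

**Last checks:**
- **Lens arm:** the two outer corners of the tab came out at 99 and 102 mm, where 103 mm is expected. That difference is within the camera accuracy and puts the arm level to within about 0.02 rad.
- **Pawl:** the pad is still tilted down, with its outer edge at about 132 mm, so the nose is clear of the teeth. That measurement's two rays missed each other by 3 mm, so it is rough.
- **Loose things:** the meter, canister, reel and screwdriver showed no visible shift in the last pictures. I compared these by eye only, not by measurement.
- **Robot:** it was clear of everything, with the contact force reading close to zero.

No check failed.

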